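# Turn the walnut stool leg end for end in its cradle

## Robot

A 6-joint arm with a two-finger parallel gripper is mounted at the origin on the work surface. World frame = base frame: x ahead of the robot, y to its left, z up, the work surface at z = 0. Lengths are in mm, angles in rad, forces in N, time in s.
With the tool pointing down it reaches from about 325 to 900 mm from the base axis. Payload 6.1 kg.
Tool frame: the origin (TCP) lies at the very end of the fingers, on their centre line; the grasp point (between the pads) lies 19 mm behind it; z points along the fingers, y is the direction in which the jaws open and shut (so a half turn about z gives the same grasp; the last joint's range is limited). The gripper opens to 87 mm and grips with 3 to 60 N. Pads are 19 mm wide; open, the fingers measure 117 mm over their backs; the gripper's body (75 mm by 190 mm) begins 51 mm behind the grasp point.
Start: joints at [1.015, 0.22, 1.526, -0, 1.395, -0.126], TCP at [260.428, 568.148, 192.638] pointing down, gripper open.
Joint ranges: [-2.98, 2.98], [-0.91, 2.08], [0.09, 2.57], [-1.24, 4.39], [0.2, 2.65], [-2.68, 2.68]. Speed limits (rad/s): [2.57, 2.57, 3.01, 3.14, 3.14, 3.14].

## Interface

Orientations are given as a unit quaternion [w, x, y, z].
In Python, from rig import bot gives the robot as it stands.
- The arm moves only by the tool carry_out, never from a script. Its arguments are lists of equal length, an entry for each row: "slide": the shift along the tool's x, y, z scaled (see below), a list of three; "turn": the turn about the tool's z scaled (see below); "hand": the opening, from 0 (shut) to 1 (fully open). A call has 1 to 5 rows; each row is the pose to reach, as a shift and turn from the pose measured when the call began, along the tool's axes at that moment, turning the shorter way round; what a row does not reach only later rows make up. The controller multiplies each number of a shift by 250 mm and each number of a turn by 180 degrees. A row lasts 1/8 s, in which the tool goes at most 62.5 mm and 10.7 degrees, less where a joint would pass 70% of its speed; a pose out of reach is approached as far as the arm can. A call with a number of a shift or a turn outside -1 to 1 is refused whole. A call with a gripper value outside its range is refused whole. The fingers move at their own pace and stop on an object; "newtons" is the grip in N (left out, the last holds). Time passes only in rows, so rows that repeat a pose let the fingers close. It gives the time, the measured TCP pose, the force and the opening at its end, in the units of the state.
- bot.state(): the state, without advancing time (a new reading comes with each control period).
- bot.get_image(name): name is "side" or "top" or "wrist"; returns the picture (400x640x3 uint8, red, green, blue); there is no depth.
- bot.get_calibration(name): a dict with "fx", "fy", "cx", "cy" (pixels), "rvec" (rotation vector, rad) and "tvec" (3), from world to camera coordinates, as OpenCV has them; the wrist camera has in their place "mount" (4x4, takes a point from camera to tool coordinates, whose origin is the TCP and whose axes are the flange's). Camera axes: x right, y down, z forward; pixel columns grow to the right and rows downward; lengths in mm; the calibration is good to about 2 mm. A picture is of the moment at which its call begins: read the wrist's pose just before it. get_calibration takes no time and is no camera call.
- bot.finish_job(): hands the job in, once; it reports no verdict.
The state is a dict: "clock": time; "joint_positions": joint angles; "joint_vel": joint speeds; "tau": joint torques, N m; "eef_pos": TCP position; "tcp_rot": TCP orientation; "wrist_force": force on the tool from outside, world axes, zero at the start; "wrist_torque": the same for the moment, N m; "grip_width": finger opening in mm.
Only numpy, scipy, OpenCV 4.12 (cv2) and the standard library are available. Lean on these libraries where they do the work, as an engineer would, in place of code of your own. Each camera call takes 0.05 s, during which the arm holds its last target. There are 200 camera calls.

## Task

The dark walnut stool leg lies the wrong way round in its cradle, between two clamp posts. Lift it out, turn it end for end clear of the posts, and lower it gently back into both V-rests of the same cradle, centred along it, with its pale tenon pointing to the cradle's red end, and let go. Do not knock the clamp posts, and leave the light oak leg in the other cradle where it is.

Things in the scene. Friction and masses are not known exactly. Their poses are not given: they have to be found in the camera images.
- walnut_leg: Loose dark walnut stool leg, 240 mm long, about 0.15 kg. Origin mid-length on its axis; x runs along it to the tenon. Round 30 mm shaft from x = -84 to 84 mm (grip its middle), a 36 mm bead 10 mm long at each end of that, then a pale tenon, 20 mm across, at +x (tip at 120 mm) and a brass foot, 26 to 30 mm across, at -x (end at -120 mm). Starts in its cradle with the tenon away from the red end.
- red_end (a point): Where the tenon's tip belongs: on the seat axis of the walnut leg's fixed cradle, 120 mm from its middle, 56 mm above the table (height of the seated leg's axis). x runs level along the cradle outward through its red end, z up. Black base 230 x 70 x 12 mm, red bar (top at 26 mm) across one end, two blue V-rests 62 mm wide, tops at 59 mm, 86 mm free between them for the fingers, down to the base.
- clamp_posts: Two fixed slim metal posts with orange caps, 100 mm tall, 18 mm across, each on a dark round foot 36 mm across, at opposite corners of the walnut leg's cradle. Origin on the table midway between them, near the cradle's middle; x along the cradle to the red end. Posts at x = 80, y = -66 mm and x = -80, y = 66 mm. The leg can be turned only above them.
- oak_leg: A leg of the same shape and size in light oak, lying loose in a second, identical cradle, already the right way round: leave it alone. Origin at its middle, x axis towards its tenon.
Mind the look-alikes: they are no part of the job. What is shaped like the part that bears red_end but orange or purple is not meant.

How it is judged:
By the outcome, as a careful person would: the job done as asked, in the order asked, and still so for the second after the job is handed in, with the robot touching nothing.
It also fails if it takes over 42 s, if anything falls off the work surface, if the arm or the gripper's body presses on something with over 40 N, if the wrist force passes 120 N, or if a joint passes its speed limit or range.

## Working session

There is one attempt and no reset: what is moved stays moved. The work goes in short steps, Python scripts to look and compute and a tool call to move; the robot and the scene stay as the last step left them, time stands still between calls to the robot, and variables do not carry over. Pictures are saved under pics/ and viewed, about 8 in all and at most 12, crops included, and the job is handed in when it is done.

Besides the shell and the picture viewer there is one more tool, called after "Call:" in YAML: its name, and indented under it one key for each argument. carry_out: Moves the arm, as the interface text tells. Its arguments: {"type":"object","properties":{"slide":{"type":"array","items":{"type":"array","items":{"type":"number","minimum":-1,"maximum":1}}},"turn":{"type":"array","items":{"type":"number","minimum":-1,"maximum":1}},"hand":{"type":"array","items":{"type":"number"}},"newtons":{"type":"number"}},"required":["slide","turn","hand"]}

```bash
mkdir -p pics
python3 - <<'E'
from rig import bot
import cv2,numpy as np
for n in("top","side"):
    cv2.imwrite(f"pics/{n}0.png",bot.get_image(n)[:,:,::-1]); print(n,bot.get_calibration(n))
print(bot.get_calibration("wrist")); print(bot.state())
a=cv2.imread("pics/top0.png");
E
```

```text
top {'fx': 362.14460921239413, 'fy': 362.14460921239413, 'cx': 310.8610280700539, 'cy': 201.18043472228715, 'rvec': array([ 2.10339447, -2.16337569,  0.18472765]), 'tvec': array([-103.44456749,  539.38389322,  800.90101555])}
side {'fx': 380.0146458386799, 'fy': 380.0146458386799, 'cx': 319.98292066568257, 'cy': 198.8910307731563, 'rvec': array([ 2.33842642, -0.0145106 ,  0.0048523 ]), 'tvec': array([-521.10988286,   -2.77983052, 1027.67995406])}
{'fx': 358.10043181463607, 'fy': 358.10043181463607, 'cx': 320.08656958069156, 'cy': 198.08065205171377, 'mount': array([[-4.79857389e-04, -9.63486305e-01, -2.67757185e-01,
         7.32006765e+01],
       [ 9.99999140e-01, -1.35529218e-04, -1.30445213e-03,
        -9.94610229e-02],
       [ 1.22053284e-03, -2.67757581e-01,  9.63485541e-01,
        -1.91428482e+02],
       [ 0.00000000e+00,  0.00000000e+00,  0.00000000e+00,
         1.00000000e+00]])}
{'clock': 0.1, 'joint_positions': array([ 1.01489327e+00,  2.21149311e-01,  1.52748983e+00,  1.99069184e-05,
        1.39470602e+00, -1.26070685e-01]), 'joint_vel': array([-0.00029523, -0.00252502, -0.00345813, -0.00158149,  0.00056   ,
        0.00093282]), 'tau': array([ 8.06497228e-04, -4.95939231e+01, -3.88520622e+01,  7.01024104e-02,
        5.16021426e-02, -6.39388873e-05]), 'eef_pos': array([260.10541354, 567.63526515, 191.64906799]), 'tcp_rot': array([-3.02267898e-04,  2.13267174e-01,  9.76993523e-01, -8.22525746e-04]), 'wrist_force': array([-0.14227762, -0.6082583 ,  0.18602695]), 'wrist_torque': array([ 0.04680874, -0.00434131,  0.02706259]), 'grip_width': 87.30981711128537}
```

View pics/top0.png

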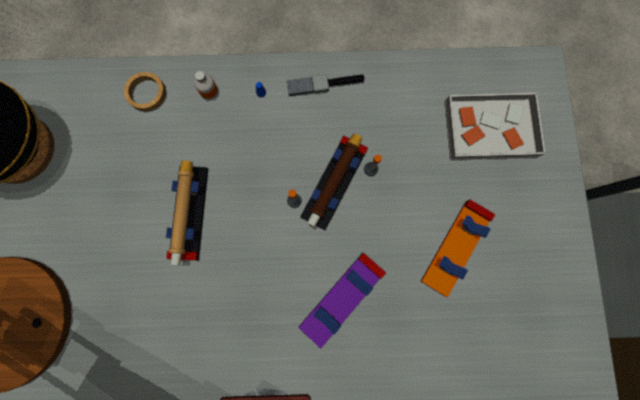

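View pics/side0.png

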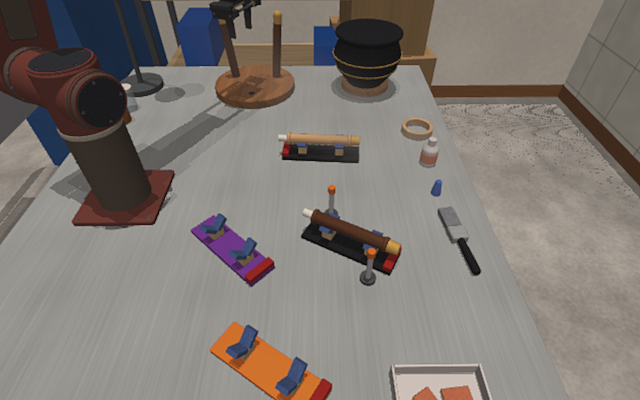

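Candidates (top view): a black cradle with dark leg and posts at (335,182), a black cradle with oak leg at (187,213), an empty purple one at (342,300), and an empty orange one at (458,248). Only the one at (335,182) has the walnut leg, black base and orange-capped posts. Its tenon is at about (314,219) and its red end at about (355,145). I'll measure it and confirm in a crop.

```bash
cat > h.py <<'E'
import cv2,numpy as np
from rig import bot
def cal(n):
    c=bot.get_calibration(n);K=np.array([[c['fx'],0,c['cx']],[0,c['fy'],c['cy']],[0,0,1]])
    return K,cv2.Rodrigues(c['rvec'])[0],np.array(c['tvec'])
def ray(n,p,z):
    K,R,t=cal(n);C=-R.T@t;d=R.T@np.linalg.inv(K)@[p[0],p[1],1];return C+d*(z-C[2])/d[2]
def tri(pa,pb):
    P=[cal(n)[0]@np.c_[cal(n)[1],cal(n)[2]] for n in("top","side")]
    X=cv2.triangulatePoints(P[0],P[1],np.float64(pa).reshape(2,1),np.float64(pb).reshape(2,1))[:,0];return X[:3]/X[3]
def proj(n,X):
    K,R,t=cal(n);return cv2.projectPoints(np.float64(X).reshape(-1,1,3),cv2.Rodrigues(R)[0],t,K,None)[0][:,0]
def blobs(im,lo,hi,roi,amin=8):
    x0,y0,x1,y1=roi;h=cv2.cvtColor(im[y0:y1,x0:x1],cv2.COLOR_BGR2HSV)
    m=cv2.inRange(h,np.array(lo),np.array(hi));n,_,s,c=cv2.connectedComponentsWithStats(m)
    return [(np.round(c[i]+[x0,y0],1).tolist(),int(s[i,4]),(s[i,:4]+[x0,y0,0,0]).tolist()) for i in range(1,n) if s[i,4]>=amin]
E
python3 - <<'E'
from h import *
T=cv2.imread("pics/top0.png");S=cv2.imread("pics/side0.png")
rt=(280,125,390,235);rs=(290,175,415,295)
for nm,im,r in(("top",T,rt),("side",S,rs)):
    for k,lo,hi in(("orange",(5,170,120),(14,255,255)),("brass",(14,120,90),(26,255,255)),("red",(0,190,80),(4,255,255)),("pale",(5,0,150),(40,90,255)),("walnut",(3,90,20),(14,255,105)),("blue",(100,100,40),(125,255,255)),("black",(0,0,0),(179,255,32))):
        print(nm,k,blobs(im,lo,hi,r))
a=cv2.resize(T[125:235,280:390],(550,550),interpolation=cv2.INTER_CUBIC)
b=cv2.resize(S[180:290,295:405],(550,550),interpolation=cv2.INTER_CUBIC)
cv2.imwrite("pics/crop1.png",cv2.resize(np.hstack([a,b]),(800,400)))
E
```

```text
top orange [([377.4, 157.9], 38, [374, 155, 7, 7]), ([291.5, 192.7], 29, [289, 190, 7, 7])]
top brass [([355.3, 139.3], 110, [349, 134, 13, 12]), ([377.3, 158.7], 19, [375, 156, 5, 6]), ([292.0, 193.6], 25, [290, 191, 5, 6])]
top red [([344.0, 140.0], 33, [341, 137, 7, 7]), ([362.3, 148.8], 42, [359, 145, 8, 9])]
top pale [([312.8, 219.5], 31, [309, 215, 9, 10])]
top walnut [([334.6, 178.4], 962, [310, 141, 51, 77]), ([375.4, 161.4], 14, [373, 158, 7, 6]), ([293.0, 196.5], 11, [289, 194, 8, 5])]
top blue [([337.3, 153.7], 65, [333, 148, 9, 12]), ([354.5, 162.3], 82, [349, 157, 11, 12]), ([315.7, 194.0], 66, [311, 189, 10, 11]), ([333.1, 203.1], 85, [328, 198, 11, 12])]
top black [([342.1, 146.7], 36, [339, 144, 8, 8]), ([358.1, 155.0], 47, [353, 150, 11, 11]), ([327.2, 173.8], 214, [317, 158, 22, 33]), ([343.6, 182.7], 297, [332, 166, 24, 34]), ([308.3, 208.9], 124, [302, 199, 15, 20]), ([325.4, 217.0], 193, [317, 200, 18, 29])]
side orange [([331.4, 188.8], 36, [329, 185, 6, 9]), ([371.4, 251.3], 47, [367, 248, 9, 7]), ([371.2, 256.9], 12, [369, 256, 5, 3])]
side brass [([392.5, 246.7], 159, [386, 239, 15, 16])]
side red [([389.4, 262.5], 124, [383, 254, 15, 18])]
side pale [([312.9, 241.0], 4539, [290, 175, 76, 120]), ([386.9, 223.0], 4558, [335, 175, 80, 120]), ([358.6, 278.8], 33, [356, 272, 10, 15])]
side walnut [([349.6, 229.9], 997, [311, 210, 79, 43]), ([367.0, 255.3], 9, [366, 253, 3, 6]), ([393.8, 254.0], 11, [389, 253, 10, 3])]
side blue [([334.0, 215.2], 16, [330, 214, 9, 4]), ([324.7, 229.3], 61, [319, 226, 14, 7]), ([377.1, 232.2], 14, [373, 230, 9, 5]), ([366.9, 246.2], 38, [362, 244, 14, 5])]
side black [([337.5, 242.8], 758, [302, 223, 65, 42]), ([380.5, 256.7], 123, [374, 249, 15, 16]), ([380.1, 269.4], 47, [373, 265, 17, 10])]
```

View pics/crop1.png

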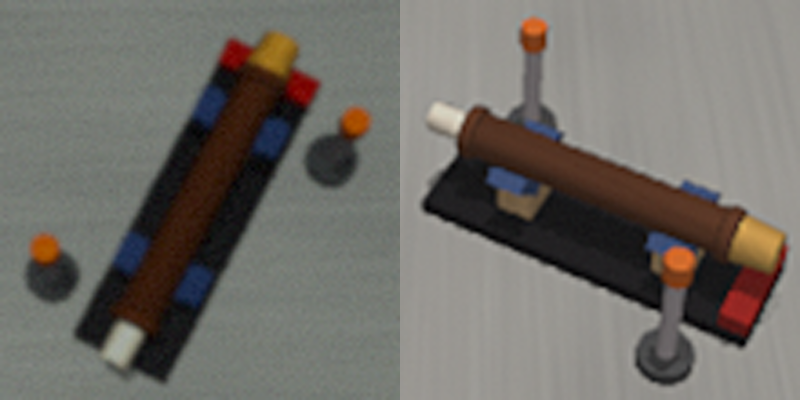

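The crop confirms it: walnut leg, black cradle, two orange-capped posts. The pale tenon is at the lower left and the brass foot lies over the red bar. Next I compute positions.

Run:
```python
from h import *
T=cv2.imread("pics/top0.png")
p=lambda *a:np.round(a[0],1)
c1=tri((377.4,158),(371.4,252.5));c2=tri((291.6,193),(331.4,188.8));print("caps",p(c1),p(c2),"mid",p((c1+c2)/2),np.linalg.norm((c1-c2)[:2]),"exp",2*np.hypot(80,66))
B=[ray("top",q,57)for q in((337.3,153.7),(354.5,162.3),(315.7,194),(333.1,203.1))]
r=(B[0]+B[1])/2;f=(B[2]+B[3])/2;print("rests mid",p((r+f)/2),"sep",np.linalg.norm(r-f),"ang",np.degrees(np.arctan2(*(r-f)[1::-1])))
# leg mask: tenon+walnut+brass in top
h=cv2.cvtColor(T,cv2.COLOR_BGR2HSV)
w=cv2.inRange(h,(3,90,20),(14,255,105));w[:140]=0;w[219:]=0;w[:,:308]=0;w[:,362:]=0
n,l,s,c=cv2.connectedComponentsWithStats(w);i=1+np.argmax(s[1:,4]);pts=np.argwhere(l==i)[:,::-1]
W=np.array([ray("top",q,62)[:2] for q in pts]);m=W.mean(0);u=np.linalg.svd(W-m)[2][0] if 0 else np.linalg.eigh(np.cov(W.T))[1][:,1]
t=(W-m)@u;print("shaft mid",p(m+u*(t.max()+t.min())/2),m,"len",np.ptp(t),"ang",np.degrees(np.arctan2(u[1],u[0])))
print("tenon/foot top z56",p(ray("top",(312.8,219.5),62)),p(ray("top",(355.3,139.3),64)))
print("foot tri",tri((355.3,139.3),(392.5,246.7)))
R=[ray("top",q,26)for q in((344,140),(362.3,148.8))];print("red",p((R[0]+R[1])/2))
# black base corners in top
b=cv2.inRange(h,(0,0,0),(179,255,36));
print("proj check caps", proj("top",c1),proj("side",c1),proj("side",c2))
```

```text
caps [ 621.8 -270.    97.7] [547.4 -76.3  96.4] mid [ 584.6 -173.2   97.1] 207.502583871123 exp 207.42227459942677
rests mid [ 587.5 -176.9   57. ] sep 109.78269744912681 ang -29.456091769430458
shaft mid [ 589.5 -177.3] [ 585.94918688 -175.33923066] len 199.39196286040107 ang 150.3370091687888
tenon/foot top z56 [ 491.1 -121.7   62. ] [ 678.2 -227.4   64. ]
foot tri [ 677.08363332 -227.5448656    63.43492097]
red [ 678.6 -226.6   26. ]
proj check caps [[377.36877015 157.77669054]] [[371.18260125 252.56171281]] [[331.28946887 188.8275221 ]]
```

Call:
carry_out:
  slide:
    - [-0.2,-0.18,0]
    - [-0.4,-0.36,0]
    - [-0.6,-0.54,0]
    - [-0.8,-0.72,0]
    - [-0.8,-0.72,0]
  turn: [0,0,0,0,0]
  hand: [1,1,1,1,1]

```text
clock: 0.72
eef_pos: [367.7, 317.7, 191.6]
tcp_rot: [-0.0, 0.215, 0.977, -0.001]
wrist_force: [-0.0, 0.5, 0.4]
grip_width: 87.3
```

Call:
carry_out:
  slide:
    - [-0.2,-0.18,0]
    - [-0.4,-0.36,0]
    - [-0.6,-0.54,0]
    - [-0.8,-0.72,0]
    - [-0.8,-0.72,0]
  turn: [0,0,0,0,0]
  hand: [1,1,1,1,1]

```text
clock: 1.35
eef_pos: [474.3, 67.1, 191.8]
tcp_rot: [-0.0, 0.217, 0.976, -0.002]
wrist_force: [0.7, -0.2, -0.5]
grip_width: 86.8
```

Call:
carry_out:
  slide:
    - [-0.2,-0.18,0]
    - [-0.4,-0.36,0]
    - [-0.6,-0.54,0]
    - [-0.8,-0.72,0]
    - [-0.8,-0.72,0]
  turn: [0,0,0.027,0.027,0.027]
  hand: [1,1,1,1,1]

```text
clock: 1.98
eef_pos: [579.7, -184.0, 191.5]
tcp_rot: [-0.001, 0.259, 0.966, -0.002]
wrist_force: [-0.4, 0.6, -0.1]
grip_width: 86.8
```

```bash
cat >> h.py <<'E'
from scipy.spatial.transform import Rotation as Ro
def wpose():
    s=bot.state();q=s['tcp_rot'];return Ro.from_quat([q[1],q[2],q[3],q[0]]).as_matrix(),np.array(s['eef_pos'])
def wray(p,z,R,t):
    c=bot.get_calibration("wrist");M=c['mount'];d=np.array([(p[0]-c['cx'])/c['fx'],(p[1]-c['cy'])/c['fy'],1])
    C=R@M[:3,3]+t;d=R@M[:3,:3]@d;return C+d*(z-C[2])/d[2]
E
python3 - <<'E'
from h import *
R,t=wpose();im=bot.get_image("wrist")[:,:,::-1].copy();cv2.imwrite("pics/w1.png",im);np.savez("w1.npz",R=R,t=t);print(t,R.round(3).tolist())
E
```

```text
[ 579.65054679 -183.98467076  191.52314537] [[-0.865, 0.501, -0.002], [0.501, 0.865, -0.003], [0.0, -0.004, -1.0]]
```

View pics/w1.png

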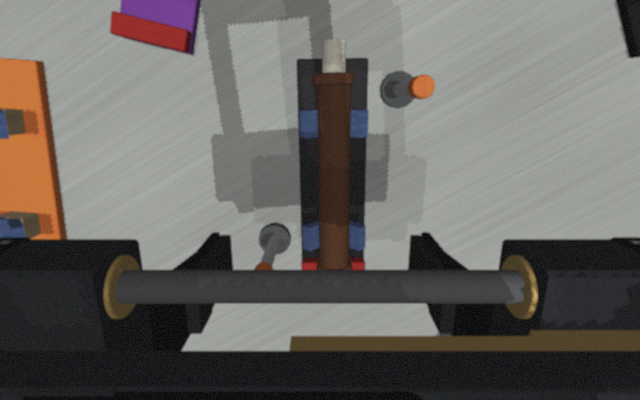

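The wrist view shows the tenon tip at about (335,40), the base's far edge at row 59 (columns 299–368), V-rests at rows ~110–137 and ~224–250, and the gripper hiding the foot end. I'll measure the edges.

Run:
```python
from h import *
im=cv2.imread("pics/w1.png");d=np.load("w1.npz");R,t=d['R'],d['t']
print("bl",blobs(im,(100,100,40),(125,255,255),(285,40,385,268),30))
g=im.astype(int)
print("col335 rows30-50",g[32:50,335].sum(1).tolist()); print("tenon->bead rows66-82",g[66:84,335].sum(1).tolist())
print("base end col308 rows50-68",g[50:68,308].sum(1).tolist(),"col358",g[50:68,358].sum(1).tolist())
for r in(90,190):print("row",r,g[r,290:378].sum(1).tolist())
```

```text
bl [([308.1, 123.5], 462, [299, 110, 19, 28]), ([358.5, 123.3], 431, [351, 110, 16, 28]), ([310.4, 236.5], 398, [303, 221, 16, 30]), ([356.4, 236.3], 352, [350, 221, 14, 30])]
col335 rows30-50 [434, 431, 434, 441, 432, 441, 438, 425, 419, 425, 424, 421, 412, 418, 417, 422, 421, 422]
tenon->bead rows66-82 [487, 478, 487, 474, 458, 411, 297, 174, 152, 154, 151, 159, 164, 142, 171, 152, 153, 146]
base end col308 rows50-68 [427, 439, 438, 433, 438, 438, 437, 427, 350, 212, 114, 155, 146, 130, 141, 146, 151, 141] col358 [445, 436, 444, 439, 436, 436, 426, 367, 242, 135, 126, 137, 136, 149, 141, 155, 140, 140]
row 90 [434, 433, 430, 432, 436, 435, 408, 311, 174, 118, 146, 123, 139, 131, 149, 151, 157, 152, 150, 163, 156, 146, 153, 145, 134, 102, 117, 104, 115, 109, 126, 116, 120, 142, 117, 112, 132, 135, 129, 137, 145, 140, 132, 140, 135, 147, 145, 131, 153, 141, 146, 148, 143, 131, 125, 132, 148, 162, 149, 135, 133, 137, 149, 141, 153, 151, 150, 142, 145, 156, 140, 150, 158, 137, 137, 139, 194, 348, 460, 484, 481, 472, 470, 471, 479, 476, 480, 478]
row 190 [304, 295, 305, 303, 319, 312, 306, 314, 307, 264, 180, 92, 68, 90, 87, 101, 98, 85, 99, 83, 91, 83, 108, 107, 94, 88, 87, 90, 96, 103, 120, 115, 131, 100, 114, 104, 124, 119, 138, 120, 130, 111, 133, 133, 131, 120, 131, 130, 114, 131, 135, 133, 119, 120, 129, 116, 105, 111, 107, 79, 86, 96, 56, 80, 110, 82, 89, 87, 101, 108, 99, 95, 90, 80, 130, 239, 286, 309, 307, 311, 295, 299, 298, 302, 299, 305, 316, 310]
```

Run:
```python
from h import *
d=np.load("w1.npz");R,t=d['R'],d['t']
w=lambda p,z:wray(p,z,R,t)
a=np.radians(-29.5);u=np.array([np.cos(a),np.sin(a)]);v=np.array([-u[1],u[0]]);C0=np.array([586,-175.])
L=lambda P:np.round([(P[:2]-C0)@u,(P[:2]-C0)@v],1)
M=bot.get_calibration("wrist")['mount'];print("cam",L(R@M[:3,3]+t),(R@M[:3,3]+t)[2])
print("base end (-115):",L(w((308,58.7),12)),L(w((358,57.8),12)))
print("base sides (+-35):",[L(w(p,12)) for p in((297.3,90),(366.8,90),(300,190),(364.8,190))])
print("far rest outer (-67?)/inner",[L(w(p,59)) for p in((308,110),(358,110),(308,137.5),(358,137.5))])
print("near rest",[L(w(p,59)) for p in((310,221),(356,221),(310,250.5),(356,250.5))])
print("bead face (-94)",L(w((335,72),74)),"tenon tip (-120) z56-66",L(w((335,39),66)),L(w((335,39),56)))
print("leg axis rows 95,180:",[ (lambda g:0)(0)])
im=cv2.imread("pics/w1.png");h=cv2.cvtColor(im,cv2.COLOR_BGR2HSV);m=cv2.inRange(h,(3,90,20),(14,255,160))
for r in(95,150,170,190,210):
    x=np.where(m[r,300:370])[0]+300;print(r,x.min(),x.max(),L(w((x.min(),r),56)),L(w((x.max()+1,r),56)))
print("cap",blobs(im,(5,150,120),(16,255,255),(390,60,450,110)),L(w((422,86.5),99)))
```

```text
cam [-74.2  -9.6] 382.9726311456029
base end (-115): [-111.7  -22.8] [-112.    25.6]
base sides (+-35): [array([-82.7, -34. ]), array([-82. ,  34.9]), array([ 19.6, -33.9]), array([20.2, 35.3])]
far rest outer (-67?)/inner [array([-64.7, -22. ]), array([-64.3,  22. ]), array([-40.8, -22.4]), array([-40.3,  22.4])]
near rest [array([ 38.4, -22.1]), array([38.7, 21.9]), array([ 68.9, -22.6]), array([69.2, 22.4])]
bead face (-94) [-95.    1.2] tenon tip (-120) z56-66 [-121.1    1.5] [-122.6    1.8]
leg axis rows 95,180: [0]
95 318 349 [-77.3 -13.1] [-77.  15.]
150 318 349 [-29.  -13.6] [-28.8  15.6]
170 319 350 [-10.5 -12.9] [-10.2  16.7]
190 319 349 [  8.6 -13.1] [ 8.9 16. ]
210 319 348 [ 28.4 -13.4] [28.6 15.3]
cap [([422.4, 86.3], 394, [412, 75, 22, 23])] [-82.3  66.1]
```

Base end, both rests and the top view agree. The cradle middle is about (588.5,-175.8) at yaw -29.5°, and the leg's middle sits about 3.6 mm towards its tenon from there, so I grasp at (585.6,-173.6).

Call:
carry_out:
  slide:
    - [0,0.048,0.0]
    - [0,0.049,0.15]
    - [0,0.049,0.3]
    - [0,0.049,0.34]
    - [0,0.049,0.34]
  turn: [-0.003,-0.003,-0.003,-0.003,-0.003]
  hand: [1,1,1,1,1]

```text
clock: 2.65
eef_pos: [585.8, -173.7, 106.3]
tcp_rot: [-0.001, 0.254, 0.967, -0.002]
wrist_force: [0.1, -0.8, 0.6]
grip_width: 87.1
```

Down 69 mm (0.276), slowing at the end.

Call:
carry_out:
  slide:
    - [0,0.0,0.08]
    - [0,0.0,0.16]
    - [0,0.0,0.22]
    - [0,0.0,0.26]
    - [0,0.0,0.276]
  turn: [0,0,0,0,0]
  hand: [1,1,1,1,1]

```text
clock: 3.28
eef_pos: [585.1, -173.8, 36.3]
tcp_rot: [-0.002, 0.254, 0.967, -0.002]
wrist_force: [-0.1, -0.6, -0.0]
grip_width: 87.2
```

Call:
carry_out:
  slide:
    - [0,0,0]
    - [0,0,0]
    - [0,0,0]
    - [0,0,0]
    - [0,0,0]
  turn: [0,0,0,0,0]
  hand: [0.5,0.3,0.1,0.1,0.1]
  newtons: 20

```text
clock: 3.9
eef_pos: [585.2, -173.9, 36.5]
tcp_rot: [-0.001, 0.254, 0.967, -0.002]
wrist_force: [-0.3, -0.6, 0.5]
grip_width: 44.9
```

Call:
carry_out:
  slide:
    - [0,0,0]
    - [0,0,0]
    - [0,0,0]
    - [0,0,0]
    - [0,0,0]
  turn: [0,0,0,0,0]
  hand: [0.1,0.1,0.1,0.1,0.1]
  newtons: 25

```text
clock: 4.53
eef_pos: [586.9, -174.3, 39.9]
tcp_rot: [0.0, 0.254, 0.967, -0.002]
wrist_force: [-4.3, 2.5, 17.5]
grip_width: 9.8
```

The opening of 9.8 mm is too small and the tool feels an upward push, so I look before doing anything else.

Run:
```python
from h import *
a=bot.get_image("side")[:,:,::-1];b=bot.get_image("top")[:,:,::-1];w=bot.get_image("wrist")[:,:,::-1]
x=cv2.resize(a[160:300,280:420],(400,400),interpolation=cv2.INTER_CUBIC);y=cv2.resize(b[110:250,265:405],(400,400),interpolation=cv2.INTER_CUBIC)
cv2.imwrite("pics/c2.png",np.vstack([np.hstack([x,y]),np.hstack([cv2.resize(w[:,:320],(0,0),fx=.5,fy=.5)]*1+[cv2.resize(w[:,320:],(0,0),fx=.5,fy=.5)]+[np.zeros((200,480,3),np.uint8)])]))
print(bot.state()['grip_width'],bot.state()['wrist_force'],bot.state()['eef_pos'])
```

```text
8.8976576834646 [-4.98552285  2.64620215 16.81443704] [ 587.02227612 -174.36237702   40.01534327]
```

View pics/c2.png

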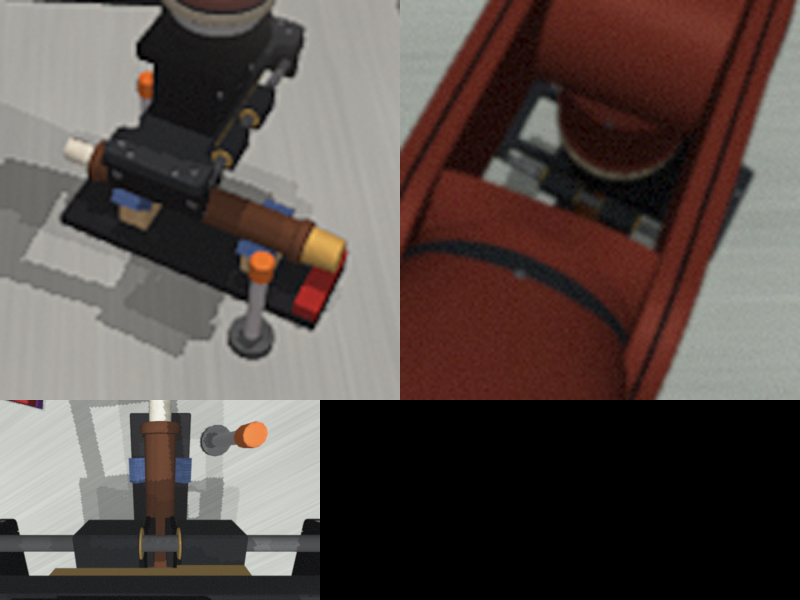

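The fingers seem to have closed without holding the shaft. I enlarge the wrist view and mark where the TCP projects in the side view.

Run:
```python
from h import *
R,t=wpose();w=bot.get_image("wrist")[:,:,::-1];a=bot.get_image("side")[:,:,::-1].copy()
P=proj("side",[t,t+[0,0,19],t+[0,0,70]]);print(P.round(1).tolist(), bot.state()['grip_width'])
x=cv2.resize(w[180:400,210:430],(400,400),interpolation=cv2.INTER_CUBIC)
y=cv2.resize(a[190:270,300:380],(400,400),interpolation=cv2.INTER_CUBIC)
for p in P: cv2.circle(y,tuple(int(k) for k in (p-[300,190])*5),3,(0,255,0),1)
y=cv2.convertScaleAbs(y,alpha=1.6,beta=15);x=cv2.convertScaleAbs(x,alpha=1.6,beta=15)
cv2.imwrite("pics/c3.png",np.hstack([x,y]))
```

```text
[[349.3, 235.3], [349.8, 229.8], [351.0, 214.4]] 9.08232148159011
```

View pics/c3.png

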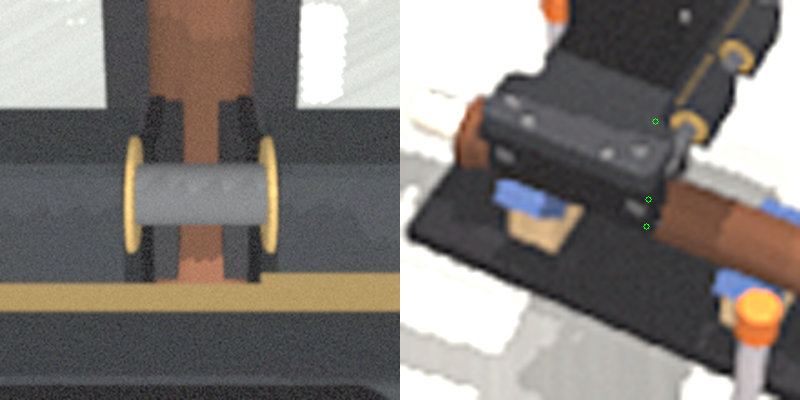

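The explanation: in w1 the open finger tips (inner edges at columns 231 and 411, 87 mm apart) are at a depth of 174 mm. The stated TCP would be at 204 mm. So the real tips are about 30 mm above the reported TCP, and the fingers closed on top of the leg, which matches the upward push and a width equal to the command. I'll rise, open, and check this with a measurement.

Call:
carry_out:
  slide:
    - [0,0,-0.06]
    - [0,0,-0.12]
    - [0,0,-0.16]
    - [0,0,-0.16]
    - [0,0,-0.16]
  turn: [0,0,0,0,0]
  hand: [0.1,0.3,1,1,1]

```text
clock: 5.4
eef_pos: [586.6, -174.0, 79.4]
tcp_rot: [-0.0, 0.254, 0.967, -0.002]
wrist_force: [-0.4, 0.2, 0.1]
grip_width: 40.6
```

Call:
carry_out:
  slide:
    - [0,0,0]
    - [0,0,0]
    - [0,0,0]
    - [0,0,0]
    - [0,0,0]
  turn: [0,0,0,0,0]
  hand: [1,1,1,1,1]

```text
clock: 6.02
eef_pos: [586.6, -174.0, 79.5]
tcp_rot: [0.0, 0.254, 0.967, -0.002]
wrist_force: [-0.3, -0.6, -0.0]
grip_width: 85.0
```

Call:
carry_out:
  slide:
    - [0,0,0]
    - [0,0,0]
    - [0,0,0]
  turn: [0,0,0]
  hand: [1,1,1]

```text
clock: 6.4
eef_pos: [586.7, -174.0, 79.5]
tcp_rot: [0.0, 0.254, 0.967, -0.002]
wrist_force: [-0.3, -0.2, 0.3]
grip_width: 87.0
```

Run:
```python
from h import *
R,t=wpose();s=bot.state();print(t,s['wrist_force'],s['grip_width'])
w=bot.get_image("wrist")[:,:,::-1];a=bot.get_image("side")[:,:,::-1].copy();np.savez("w2.npz",R=R,t=t);cv2.imwrite("pics/w2.png",w)
u=np.array([-.870,.492,0]);y=R[:,1]
P=proj("side",[t-60*y,t-43.6*y,t+[0,0,31]-43.6*y,t+[0,0,70]-43.6*y]).round(1);print(P.tolist())
c=cv2.resize(a[170:270,290:390],(400,400),interpolation=cv2.INTER_CUBIC)
for p in P[1:3]: cv2.circle(c,tuple(int(k) for k in (p-[290,170])*4),4,(0,255,0),1)
x=cv2.resize(w[100:400,170:470],(400,400))
cv2.imwrite("pics/c4.png",cv2.convertScaleAbs(np.hstack([x,c]),alpha=1.7,beta=15))
g=w.astype(int).sum(2)
```

```text
[ 586.66831394 -174.00856682   79.48890623] [-0.33798367 -0.24532883  0.31146827] 87.01741276922893
[[338.0, 241.8], [341.4, 236.7], [342.0, 227.1], [342.7, 214.4]]
```

View pics/c4.png

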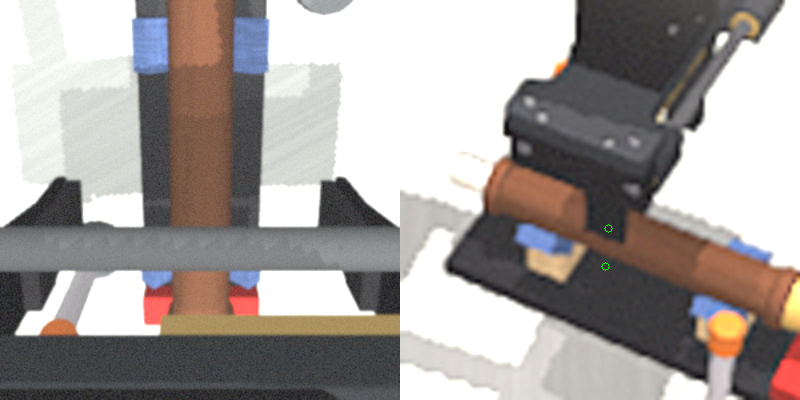

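The side crop shows the finger's tip at about crop row 242. The reported TCP would put it near row 285 and a tip 31 mm higher near row 246, so the tips really end about 31 mm above the reported TCP. The leg is still seated. I descend to a reported z of about 8.

Call:
carry_out:
  slide:
    - [0,0,0.08]
    - [0,0,0.16]
    - [0,0,0.22]
    - [0,0,0.26]
    - [0,0,0.28]
  turn: [0,0,0,0,0]
  hand: [1,1,1,1,1]

```text
clock: 7.12
eef_pos: [586.2, -174.1, 8.4]
tcp_rot: [-0.001, 0.254, 0.967, -0.002]
wrist_force: [-0.3, -0.0, 0.9]
grip_width: 87.1
```

Call:
carry_out:
  slide:
    - [0,0,0.004]
    - [0,0,0.004]
    - [0,0,0.004]
    - [0,0,0.004]
    - [0,0,0.004]
  turn: [0,0,0,0,0]
  hand: [0.5,0.2,0.2,0.2,0.2]
  newtons: 20

```text
clock: 7.75
eef_pos: [586.3, -174.2, 7.6]
tcp_rot: [-0.0, 0.254, 0.967, -0.002]
wrist_force: [-0.3, 0.5, -1.0]
grip_width: 45.4
```

Call:
carry_out:
  slide:
    - [0,0,0]
    - [0,0,0]
    - [0,0,0]
  turn: [0,0,0]
  hand: [0.2,0.2,0.2]

```text
clock: 8.12
eef_pos: [586.4, -174.1, 7.7]
tcp_rot: [-0.0, 0.254, 0.967, -0.002]
wrist_force: [0.6, 0.6, 1.3]
grip_width: 29.6
```

Width 29.6 mm, so the shaft is held. Lifting 125 mm.

Call:
carry_out:
  slide:
    - [0,0,0]
    - [0,0,-0.01]
    - [0,0,-0.04]
    - [0,0,-0.09]
    - [0,0,-0.14]
  turn: [0,0,0,0,0]
  hand: [0.2,0.2,0.2,0.2,0.2]
  newtons: 30

```text
clock: 8.75
eef_pos: [586.7, -174.1, 44.0]
tcp_rot: [0.0, 0.254, 0.967, -0.002]
wrist_force: [-0.3, -0.9, -2.3]
grip_width: 29.0
```

Call:
carry_out:
  slide:
    - [0,0,-0.08]
    - [0,0,-0.18]
    - [0,0,-0.28]
    - [0,0,-0.35]
    - [0,0,-0.36]
  turn: [0,0,0,0,0]
  hand: [0.2,0.2,0.2,0.2,0.2]

```text
clock: 9.38
eef_pos: [588.1, -174.3, 136.4]
tcp_rot: [0.002, 0.254, 0.967, -0.002]
wrist_force: [0.0, 0.8, -2.4]
grip_width: 29.0
```

Run:
```python
from h import *
R,t=wpose();s=bot.state();print(t,s['wrist_force'],s['grip_width'],s['joint_positions'].round(2))
w=bot.get_image("wrist")[:,:,::-1];a=bot.get_image("side")[:,:,::-1];np.savez("w3.npz",R=R,t=t);cv2.imwrite("pics/w3.png",w)
cv2.imwrite("pics/c5.png",np.hstack([cv2.resize(w[:,200:450],(400,640))[:600],cv2.resize(a[110:290,270:390],(400,600))]))
```

```text
[ 588.06863161 -174.25888272  136.43208347] [ 0.00867855  0.82269332 -2.44815042] 28.975419451746774 [-0.41  0.23  1.62 -0.    1.28 -1.47]
```

View pics/c5.png

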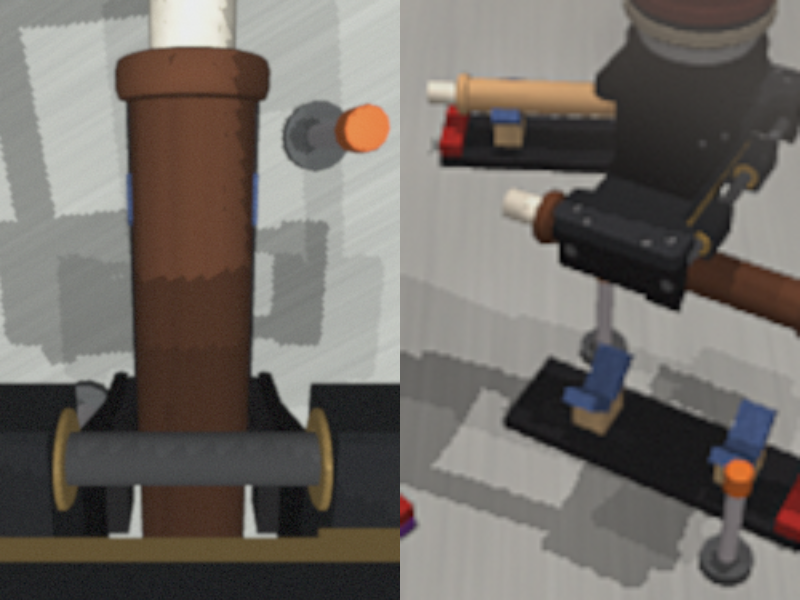

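The leg is held level, well above the posts: axis at about 185 mm, post caps at 100 mm, tenon at upper left in the side crop. Now the half turn, +180° in four calls, which keeps joint 6 in range.

Call:
carry_out:
  slide:
    - [0,0,-0.02]
    - [0,0,-0.02]
    - [0,0,-0.02]
    - [0,0,-0.02]
    - [0,0,-0.02]
  turn: [0.03,0.08,0.14,0.2,0.25]
  hand: [0.2,0.2,0.2,0.2,0.2]

```text
clock: 10.1
eef_pos: [585.8, -173.3, 137.2]
tcp_rot: [-0.0, 0.607, 0.794, -0.002]
wrist_force: [0.5, -0.1, -1.8]
grip_width: 29.1
```

Call:
carry_out:
  slide:
    - [0,0,0]
    - [0,0,0]
    - [0,0,0]
    - [0,0,0]
    - [0,0,0]
  turn: [0.06,0.11,0.17,0.23,0.28]
  hand: [0.2,0.2,0.2,0.2,0.2]

```text
clock: 10.72
eef_pos: [584.7, -172.8, 135.4]
tcp_rot: [-0.001, 0.889, 0.458, -0.003]
wrist_force: [0.2, -0.7, -1.4]
grip_width: 29.4
```

Call:
carry_out:
  slide:
    - [0,0,0]
    - [0,0,0]
    - [0,0,0]
    - [0,0,0]
    - [0,0,0]
  turn: [0.06,0.11,0.17,0.23,0.28]
  hand: [0.2,0.2,0.2,0.2,0.2]

```text
clock: 11.35
eef_pos: [583.7, -172.4, 133.6]
tcp_rot: [0.0, 0.999, 0.033, -0.005]
wrist_force: [0.1, -0.6, -1.3]
grip_width: 28.9
```

Call:
carry_out:
  slide:
    - [0,0,0]
    - [0,0,0]
    - [0,0,0]
    - [0,0,0]
    - [0,0,0]
  turn: [0.055,0.11,0.15,0.18,0.185]
  hand: [0.2,0.2,0.2,0.2,0.2]

```text
clock: 11.98
eef_pos: [582.8, -172.0, 132.0]
tcp_rot: [0.001, 0.967, -0.255, -0.006]
wrist_force: [0.0, 0.1, -1.7]
grip_width: 29.7
```

Run:
```python
from h import *
def rep(R,t,im,tag):
    # rows of tenon->bead-face and bead inner edge down the leg's centre column, HSV/brightness steps
    g=cv2.GaussianBlur(im,(5,3),0).astype(int).sum(2);h=cv2.cvtColor(im,cv2.COLOR_BGR2HSV)
    m=cv2.inRange(h,(3,90,20),(14,255,190));
    c=[];
    for r in(70,120,160,200):
        x=np.where(m[r,230:420])[0]+230;c.append((r,int(x.min()),int(x.max())))
    cc=int(np.mean([(b+d)/2 for _,b,d in c]));print(tag,t.round(1),c,"centre col",cc,"profile",g[10:50,cc].tolist())
    for r in(20,24,28,32):
        x=np.where(m[r,230:420])[0]+230;print(r,x.min() if len(x) else None,x.max() if len(x) else None)
d=np.load("w3.npz");rep(d['R'],d['t'],cv2.imread("pics/w3.png"),"before")
R,t=wpose();w=bot.get_image("wrist")[:,:,::-1].copy();cv2.imwrite("pics/w4.png",w);np.savez("w4.npz",R=R,t=t);rep(R,t,w,"after")
a=bot.get_image("side")[:,:,::-1];cv2.imwrite("pics/s4.png",a)
print(np.degrees(np.arctan2(R[1,0],R[0,0])),R[:,2])
for k,lo,hi in(("brass",(14,120,90),(26,255,255)),("pale",(5,0,170),(40,90,255))):print(k,blobs(a.copy(),lo,hi,(290,120,420,270),20))
# wrist ray of tenon/bead edge -> offset of leg mid along tool x, as function of row
for n in("w3","w4"):
    d=np.load(n+".npz");R,t=d['R'],d['t'];z=t[2]+48.3+18
    print(n,[(r,round(float(((wray((325,r),z,R,t)-t)@R[:,0])),1)) for r in(24,28,32)])
```

```text
before [ 588.1 -174.3  136.4] [(70, 282, 419), (120, 284, 356), (160, 284, 356), (200, 285, 355)] centre col 327 profile [698, 698, 697, 697, 697, 699, 699, 699, 699, 699, 698, 697, 695, 694, 694, 694, 692, 669, 562, 384, 257, 231, 240, 243, 241, 242, 247, 249, 248, 248, 251, 254, 255, 257, 253, 253, 254, 254, 252, 252]
20 None None
24 None None
28 None None
32 289 350
after [ 582.8 -172.   132. ] [(70, 282, 359), (120, 284, 356), (160, 284, 356), (200, 285, 355)] centre col 320 profile [709, 708, 707, 707, 708, 708, 707, 706, 707, 707, 706, 706, 705, 703, 702, 703, 701, 678, 572, 389, 261, 237, 249, 250, 250, 248, 248, 248, 250, 251, 253, 256, 257, 258, 257, 258, 258, 258, 256, 254]
20 None None
24 None None
28 None None
32 291 358
-29.53296048094166 [-1.14505308e-02  4.62613808e-04 -9.99934334e-01]
brass [([305.7, 172.0], 125, [300, 166, 13, 14])]
pale [([314.8, 200.8], 33, [313, 194, 4, 13]), ([401.5, 205.7], 104, [395, 201, 15, 11])]
w3 [(24, 95.9), (28, 94.7), (32, 93.5)]
w4 [(24, 95.8), (28, 94.6), (32, 93.5)]
```

Run:
```python
from h import *
d=np.load("w4.npz");R,t=d['R'],d['t'];im=cv2.imread("pics/w4.png")
a=np.radians(-29.5);u=np.array([np.cos(a),np.sin(a)]);v=np.array([-u[1],u[0]]);C0=np.array([586,-175.])
L=lambda P:np.round([(P[:2]-C0)@u,(P[:2]-C0)@v],1)
for b in blobs(im,(5,150,120),(16,255,255),(0,0,640,260),60):print(b,L(wray(b[0],99,R,t)))
for b in blobs(im,(0,150,60),(4,255,255),(200,0,450,200),20):print("red",b,L(wray(b[0],26,R,t)))
for b in blobs(im,(100,100,40),(125,255,255),(240,0,420,230),20):print("blue",b,L(wray(b[0],57,R,t)))
print("tcp",L(t),"pads",L(t-R[:,2]*50),"leg mid",L(t-R[:,2]*50+R[:,0]*.5))
print(R.round(4).tolist())
# leg height/tilt by side view: brass & tenon centroids cast onto vertical plane through leg axis
K,Rc,tc=cal("side");C=-Rc.T@tc;n=np.r_[v,0];p0=t-R[:,2]*50
for q in((305.7,172.0),(401.5,205.7)):
    r=Rc.T@np.linalg.inv(K)@[*q,1];X=C+r*((p0-C)@n)/(r@n);print(L(X),X[2].round(1))
```

```text
([427.4, 82.7], 668, [413, 69, 30, 29]) [ 77.6 -63.5]
([635.9, 225.9], 185, [630, 207, 10, 31]) [ -13.7 -210.7]
blue ([279.8, 114.0], 88, [278, 97, 5, 34]) [57.5 29.3]
tcp [-4.2  1. ] pads [-3.7  1.3] leg mid [-3.2  1.3]
[[0.87, -0.4929, -0.0115], [-0.4929, -0.8701, 0.0005], [-0.0102, 0.0052, -0.9999]]
[-112.     1.3] 185.0
[104.6   1.3] 186.7
```

The second cap lies at x=77.6, against 77.7 expected from the first look, so the along-axis scale is trustworthy. The leg's middle has to move +5.7 mm along the tenon direction, plus about 1.2 mm for tool tilt on the way down. I centre it and descend part way.

Call:
carry_out:
  slide:
    - [0.028,-0.002,0.02]
    - [0.028,-0.002,0.1]
    - [0.028,-0.002,0.2]
    - [0.028,-0.002,0.3]
    - [0.028,-0.002,0.36]
  turn: [0,0,0,0,0]
  hand: [0.2,0.2,0.2,0.2,0.2]

```text
clock: 12.7
eef_pos: [586.8, -174.4, 39.3]
tcp_rot: [0.001, 0.967, -0.254, -0.007]
wrist_force: [0.1, 0.4, -2.0]
grip_width: 29.2
```

Call:
carry_out:
  slide:
    - [0,0,0]
    - [0,0,0]
  turn: [0,0]
  hand: [0.2,0.2]

```text
clock: 12.95
eef_pos: [586.9, -174.5, 39.5]
tcp_rot: [0.001, 0.967, -0.254, -0.007]
wrist_force: [-0.3, 0.4, -1.9]
grip_width: 28.9
```

Run:
```python
from h import *
R,t=wpose();s=bot.state();print(t,s['wrist_force'])
a=np.radians(-29.5);u=np.array([np.cos(a),np.sin(a)]);v=np.array([-u[1],u[0]]);C0=np.array([586,-175.])
L=lambda P:np.round([(P[:2]-C0)@u,(P[:2]-C0)@v],1)
print("leg mid",L(t-R[:,2]*50+R[:,0]*.5),"yaw",np.degrees(np.arctan2(R[1,0],R[0,0])),R[:,2].round(4),R[2,:2].round(4))
im=bot.get_image("wrist")[:,:,::-1].copy();cv2.imwrite("pics/w5.png",im)
g=cv2.GaussianBlur(im,(5,3),0).astype(int).sum(2);print("bead face col320",g[22:36,320].tolist())
for b in blobs(im,(0,150,60),(4,255,255),(200,0,450,200),20):print("red",b,L(wray(b[0],26,R,t)))
for b in blobs(im,(100,100,40),(125,255,255),(240,0,420,230),40):
    x,y,w,h=b[2];print("blue",b,"rows->x at z59",L(wray((b[0][0],y),59,R,t)),L(wray((b[0][0],y+h),59,R,t)))
```

```text
[ 586.9443542  -174.49329856   39.48504411] [-0.32460999  0.40814867 -1.92224677]
leg mid [1.7 1.2] yaw -29.434994679060896 [-0.0141  0.0016 -0.9999] [-0.0131  0.0055]
bead face col320 [731, 731, 730, 731, 730, 722, 650, 486, 330, 273, 274, 276, 276, 275]
red ([270.1, 29.0], 1131, [254, 13, 39, 42]) [108.5  26.6]
red ([368.9, 28.7], 1081, [348, 13, 37, 41]) [108.7 -24.9]
blue ([269.9, 133.2], 1185, [257, 108, 26, 52]) rows->x at z59 [69.7 24. ] [45.4 24.9]
blue ([369.6, 132.9], 1138, [358, 108, 25, 52]) rows->x at z59 [ 69.7 -22.2] [ 45.4 -23.1]
```

The rests seen directly from here give the cradle middle at local x=2.55, y=0.9; the leg is at 1.7, 1.2. I add 1.2 mm and lower slowly.

Call:
carry_out:
  slide:
    - [0.005,0,0.02]
    - [0.005,0,0.05]
    - [0.005,0,0.08]
    - [0.005,0,0.1]
    - [0.005,0,0.11]
  turn: [0,0,0,0,0]
  hand: [0.2,0.2,0.2,0.2,0.2]

```text
clock: 13.62
eef_pos: [587.8, -175.2, 11.9]
tcp_rot: [0.001, 0.967, -0.254, -0.007]
wrist_force: [-1.2, -0.4, -2.3]
grip_width: 28.7
```

Call:
carry_out:
  slide:
    - [0,0,0.003]
    - [0,0,0.006]
    - [0,0,0.009]
    - [0,0,0.012]
  turn: [0,0,0,0]
  hand: [0.2,0.2,0.2,0.2]

```text
clock: 14.12
eef_pos: [587.9, -175.2, 9.0]
tcp_rot: [0.001, 0.967, -0.254, -0.007]
wrist_force: [0.3, -0.0, -1.1]
grip_width: 29.4
```

Call:
carry_out:
  slide:
    - [0,0,0.002]
    - [0,0,0.004]
    - [0,0,0.006]
    - [0,0,0.006]
  turn: [0,0,0,0]
  hand: [0.2,0.2,0.2,0.2]

```text
clock: 14.62
eef_pos: [588.0, -175.2, 7.8]
tcp_rot: [0.001, 0.967, -0.254, -0.007]
wrist_force: [-0.2, 0.2, -0.4]
grip_width: 29.3
```

The weight is going onto the rests (wrist force -2 → -0.4 N). A last 0.5 mm, then open gently.

Call:
carry_out:
  slide:
    - [0,0,0.002]
    - [0,0,0.002]
  turn: [0,0]
  hand: [0.2,0.2]
  newtons: 8

```text
clock: 14.88
eef_pos: [588.1, -175.2, 7.7]
tcp_rot: [0.001, 0.967, -0.254, -0.007]
wrist_force: [-2.4, 2.1, 4.4]
grip_width: 29.6
```

Call:
carry_out:
  slide:
    - [0,0,0]
    - [0,0,0]
    - [0,0,0]
    - [0,0,0]
    - [0,0,0]
  turn: [0,0,0,0,0]
  hand: [0.38,0.42,0.5,0.6,0.7]

```text
clock: 15.5
eef_pos: [588.1, -175.2, 7.6]
tcp_rot: [0.001, 0.967, -0.254, -0.007]
wrist_force: [0.4, 0.0, -0.6]
grip_width: 54.8
```

Call:
carry_out:
  slide:
    - [0,0,0]
    - [0,0,0]
    - [0,0,0]
    - [0,0,0]
    - [0,0,0]
  turn: [0,0,0,0,0]
  hand: [0.9,0.9,0.9,0.9,0.9]

```text
clock: 16.12
eef_pos: [588.1, -175.2, 7.6]
tcp_rot: [0.001, 0.967, -0.254, -0.007]
wrist_force: [0.4, -0.3, -0.8]
grip_width: 78.0
```

Released. I rise straight up, then move aside so the top camera has a clear view.

Call:
carry_out:
  slide:
    - [0,0,-0.04]
    - [0,0,-0.14]
    - [0,0,-0.3]
    - [0,0,-0.5]
    - [0,0,-0.7]
  turn: [0,0,0,0,0]
  hand: [0.9,0.9,0.9,0.9,0.9]

```text
clock: 16.75
eef_pos: [590.3, -175.4, 184.9]
tcp_rot: [0.001, 0.967, -0.254, -0.006]
wrist_force: [1.1, -0.5, -0.6]
grip_width: 78.4
```

Run:
```python
from h import *
R,t=wpose();print(t);im=bot.get_image("wrist")[:,:,::-1].copy();cv2.imwrite("pics/w6.png",im)
a=np.radians(-29.5);u=np.array([np.cos(a),np.sin(a)]);v=np.array([-u[1],u[0]]);C0=np.array([586,-175.])
L=lambda P:np.round([(P[:2]-C0)@u,(P[:2]-C0)@v],1)
for b in blobs(im,(100,100,40),(125,255,255),(240,0,420,268),60):
    x,y,w,h=b[2];print("blue",L(wray((b[0][0],y),59,R,t)),L(wray((b[0][0],y+h),59,R,t)))
g=cv2.GaussianBlur(im,(5,3),0).astype(int).sum(2)
P=[r for r in range(20,140)]
col=int(np.mean([np.where(cv2.inRange(cv2.cvtColor(im,cv2.COLOR_BGR2HSV),(3,90,20),(14,255,190))[r,240:420])[0].mean()+240 for r in(120,150,180)]))
d=np.diff(g[20:140,col]);r=20+int(np.argmin(d))+.5;print("col",col,"bead face row",r,L(wray((col,r),74,R,t)))
```

```text
[ 590.31803838 -175.37121291  184.93052594]
blue [69.7 22.6] [45.1 23.1]
blue [ 69.7 -21. ] [ 45.1 -21.5]
blue [-32.8 -21.1] [-64.3 -21.6]
blue [-33.7  22.7] [-64.2  23.2]
col 319 bead face row 70.5 [97.5  1.7]
```

Call:
carry_out:
  slide:
    - [-0.25,0,0]
    - [-0.5,0,0]
    - [-0.75,0,0]
    - [-0.95,0,0]
    - [-0.95,0,0]
  turn: [0,0,0,0,0]
  hand: [0.9,0.9,0.9,0.9,0.9]

```text
clock: 17.42
eef_pos: [385.4, -58.9, 194.0]
tcp_rot: [0.002, 0.967, -0.253, 0.0]
wrist_force: [0.6, -0.9, -0.9]
grip_width: 78.3
```

Run:
```python
from h import *
T=bot.get_image("top")[:,:,::-1].copy();S=bot.get_image("side")[:,:,::-1].copy();cv2.imwrite("pics/top9.png",T);cv2.imwrite("pics/side9.png",S)
cv2.imwrite("pics/c9.png",np.hstack([cv2.resize(T[100:260,150:410],(400,246)),cv2.resize(S[120:290,270:420],(400,453))[:246]]) if 0 else np.hstack([cv2.resize(T[110:240,275:405],(400,400),interpolation=cv2.INTER_CUBIC),cv2.resize(S[170:300,290:420],(400,400),interpolation=cv2.INTER_CUBIC)]))
T0=cv2.imread("pics/top0.png");S0=cv2.imread("pics/side0.png")
print("oak diff top/side",np.abs(T[150:270,160:212].astype(int)-T0[150:270,160:212]).mean(),np.abs(S[120:170,270:370].astype(int)-S0[120:170,270:370]).mean())
for k,lo,hi in(("orange",(5,170,120),(14,255,255)),("brass",(14,120,90),(26,255,255)),("pale",(5,0,150),(40,90,255)),("red",(0,190,80),(4,255,255))):print(k,blobs(T,lo,hi,(280,125,390,235)), blobs(S,lo,hi,(290,175,415,295)) if k!="pale" else "")
```

```text
oak diff top/side 32.30438034188034 7.073466666666667
orange [([377.4, 157.8], 34, [374, 155, 7, 7]), ([291.7, 192.7], 18, [289, 190, 7, 7])] [([331.4, 189.0], 40, [329, 185, 6, 9]), ([371.3, 252.9], 68, [367, 248, 9, 11])]
brass [([377.3, 158.3], 24, [375, 156, 5, 6]), ([292.0, 193.4], 28, [290, 191, 6, 6]), ([314.4, 216.7], 144, [308, 210, 14, 15])] [([309.3, 213.5], 106, [304, 208, 13, 13])]
pale [([354.4, 136.0], 22, [352, 132, 6, 10]), ([358.8, 137.5], 24, [356, 133, 6, 10])] 
red [([344.5, 139.8], 36, [341, 137, 9, 7]), ([362.1, 148.8], 49, [359, 144, 8, 10])] [([389.8, 261.7], 140, [383, 252, 16, 20])]
```

View pics/c9.png

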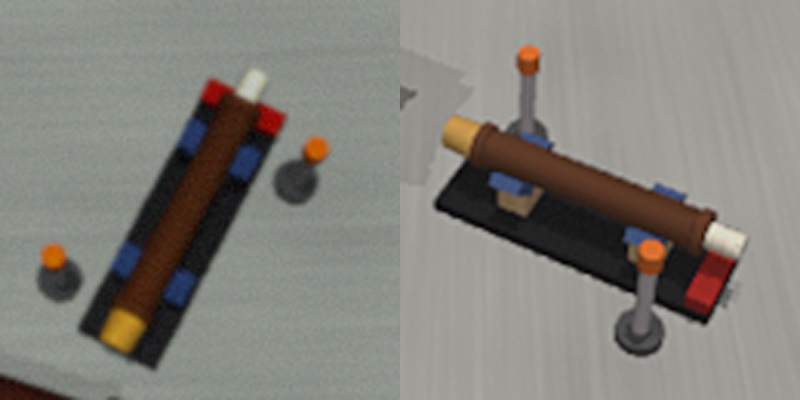

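Seated in both rests, tenon at the red end (crop (255,82) top, (725,240) side), posts unmoved. I'll check centring from the top view and the oak leg numerically.

Run:
```python
from h import *
T=cv2.imread("pics/top9.png");S=cv2.imread("pics/side9.png");S0=cv2.imread("pics/side0.png");T0=cv2.imread("pics/top0.png")
a=np.radians(-29.5);u=np.array([np.cos(a),np.sin(a)]);v=np.array([-u[1],u[0]]);C0=np.array([586,-175.])
L=lambda P:np.round([(P[:2]-C0)@u,(P[:2]-C0)@v],1)
# intensity profile along leg axis at z=64 in top view, local x outer ends
K=T.astype(float)
for nm,im in(("before",T0),("after",T)):
    xs=np.arange(-135,136,3);P=[np.r_[C0+x*u+1*v,68] for x in xs]
    q=proj("top",np.array(P)).astype(np.float32);g=cv2.remap(im,q[:,:1],q[:,1:],cv2.INTER_LINEAR)[:,0].astype(int)
    print(nm,[(int(x),*c[::-1].tolist()) for x,c in zip(xs,g) if abs(x)>84])
for nm,im in(("before",S0),("now",S)):print("oak",nm,blobs(im,(10,60,90),(25,255,255),(270,120,370,170),30),blobs(im,(0,0,190),(179,60,255),(270,120,300,160),10))
```

```text
before [(-135, 119, 124, 117), (-132, 114, 121, 115), (-129, 117, 120, 115), (-126, 105, 110, 105), (-123, 99, 103, 95), (-120, 136, 141, 127), (-117, 165, 168, 156), (-114, 164, 171, 159), (-111, 166, 170, 161), (-108, 166, 170, 159), (-105, 164, 168, 159), (-102, 164, 169, 160), (-99, 162, 166, 154), (-96, 118, 118, 108), (-93, 68, 48, 39), (-90, 65, 33, 17), (-87, 60, 29, 14), (87, 55, 27, 12), (90, 72, 40, 17), (93, 117, 79, 27), (96, 155, 112, 35), (99, 158, 115, 29), (102, 156, 114, 29), (105, 154, 113, 26), (108, 157, 114, 29), (111, 159, 117, 29), (114, 157, 115, 31), (117, 147, 113, 54), (120, 125, 117, 96), (123, 115, 118, 113), (126, 116, 121, 116), (129, 115, 121, 116), (132, 116, 121, 115), (135, 111, 117, 111)]
after [(-135, 140, 147, 139), (-132, 140, 145, 139), (-129, 145, 149, 143), (-126, 142, 148, 142), (-123, 125, 133, 126), (-120, 91, 94, 87), (-117, 100, 79, 43), (-114, 170, 123, 34), (-111, 193, 145, 41), (-108, 193, 145, 40), (-105, 192, 142, 36), (-102, 190, 140, 38), (-99, 189, 138, 36), (-96, 186, 139, 39), (-93, 185, 136, 38), (-90, 148, 106, 32), (-87, 89, 51, 17), (87, 59, 28, 15), (90, 61, 32, 15), (93, 75, 37, 17), (96, 90, 60, 46), (99, 149, 143, 132), (102, 185, 190, 181), (105, 191, 197, 188), (108, 188, 194, 183), (111, 189, 194, 182), (114, 192, 198, 185), (117, 190, 198, 183), (120, 188, 194, 178), (123, 166, 171, 159), (126, 145, 151, 142), (129, 139, 144, 137), (132, 135, 140, 132), (135, 132, 139, 132)]
oak before [([322.8, 138.8], 700, [287, 132, 73, 14]), ([302.1, 150.2], 49, [298, 148, 9, 6]), ([338.6, 151.6], 47, [335, 149, 8, 6])] [([282.0, 136.1], 23, [278, 135, 8, 4])]
oak now [([322.9, 138.8], 700, [287, 132, 73, 14]), ([301.9, 150.3], 53, [298, 147, 9, 7]), ([338.5, 151.5], 48, [335, 149, 8, 6])] [([282.0, 136.2], 30, [278, 134, 9, 5])]
```

```bash
python3 -c "
from rig import bot
s=bot.state();print(s['clock'],s['wrist_force'],s['joint_vel'].round(3));print(bot.finish_job())"
```

```text
17.525 [ 0.5709514  -0.72392407 -0.27055429] [-0.01   0.046 -0.032 -0.001 -0.005 -0.   ]
the job is handed in; nothing more can be done
None
```

I lifted the walnut leg out of its cradle, turned it half round about 68 mm above the posts, and lowered it back with its tenon at the red end. It rests in both V-rests. I let go and handed the job in at 17.5 s, with the arm clear of everything.

**First grasp failed.** The real finger tips end about 31 mm above the reported TCP, so the fingers first closed on top of the leg with a push of about 17 N. The leg did not visibly move. I backed off, confirmed the offset in the wrist and side views, and grasped lower; the grip then read 29.6 mm on the 30 mm shaft.

**Last checks:**
- **Centring:** the leg's middle is about 1 mm past the cradle's middle towards the red end. The wrist camera gives 1.0 mm and the top camera 1.3–1.5 mm, which is about as close as the calibration allows.
- **Posts and oak leg:** the post caps have not moved, to within half a pixel in the top view and about 1.5 pixels in the side view. The oak leg is where it was in the side view. The arm hid it in the last top view, so that one comparison could not be used.
- **Tilt:** the tool was tilted about 0.8° as it set the leg down, and the wrist felt about 5 N at touchdown. The leg looks seated in both rests.

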